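# Push the pale offcut through the hopper flap

### The arm

A 6-joint arm with a two-finger parallel gripper is mounted at the origin on the work surface. World frame = base frame: x ahead of the robot, y to its left, z up, the work surface at z = 0. Lengths are in m, angles in degrees, forces in N, time in s.
With the tool pointing down it reaches from about 0.25 to 0.8 m from the base axis. Payload 8.5 kg.
Tool frame: the origin (TCP) lies on the centre line of the jaws, within the pads' length; the fingertips stand 19 mm ahead of it and the grasp point (between the pads) is the TCP; z points along the fingers, y is the line along which they close (so a half turn about z gives the same grasp; the last joint's range is limited). The gripper opens to 85 mm and grips with 20 to 120 N. Pads are 22 mm wide; open, the fingers measure 114 mm over their backs; the gripper's body (76 mm by 85 mm) begins 54 mm behind the grasp point. The pads swing forward as they close: fully open they stand 13 mm farther back than shut.
Start: joints at [0, 13.648, -0.773, 75.585, 0, 90], TCP at [0.525, -0, 0.25] pointing down, gripper open.
Joint ranges: [-152.45, 152.45], [-59.26, 108.67], [-65.41, 83.53], [-104.44, 129.93], [-82.83, 76.93], [-180, 180]. Speed limits (degrees/s): [127.2, 127.2, 159.86, 180, 180, 180].

### API

Orientations are given as a 3x3 rotation matrix whose columns are the frame's x, y, z axes.
In Python, from rig import env gives the robot as it stands.
- The arm moves only by the tool drive_tool, never from a script. Its argument "motion" is a list of rows, each an object with "translation": the shift along the tool's x, y, z in cm, a list of three; "turn": the turn about the tool's z in degrees; "claw": the gripper command: -1 is shut, 1 is fully open, values between are in proportion. A call has 1 to 8 rows; each row is the pose to reach, as a shift and turn from the pose commanded when the call began, along the tool's axes at that moment; what a row does not reach only later rows make up. A row lasts 1/8 s, in which the tool goes at most 62.5 mm and 10.7 degrees, less where a joint would pass 70% of its speed; a pose out of reach is approached as far as the arm can. A call with a gripper value outside its range is refused whole. The fingers move at their own pace and stop on an object; the grip force is fixed at half the most. Time passes only in rows, so rows that repeat a pose let the fingers close. It gives the time, the measured TCP pose, the force, the opening and the grip force at its end, in the units of the state.
- env.read_state(): the state, without advancing time (a new reading comes with each control period).
- env.read_camera(name): name is "scene" or "side" or "wrist"; returns a dict with "pixels" (384x512x3 uint8, red, green, blue), "fx", "fy", "cx", "cy" (pixels), "k1" (the pictures are not rectified: a ray, as slopes to the right and down, at radius r is drawn at 1 + k1 r^2 times it, then the intrinsics apply), "origin" and "attitude" of the camera in the world. Camera axes: x right, y up, looking along -z (the intrinsics and any distortion apply to the point x, -y, -z); pixel columns grow to the right and rows downward; lengths in m; the calibration is good to about 2 mm. A picture is of the moment at which its call begins. There is no depth.
- env.finish_job(): hands the job in; it is judged then, once.
The state is a dict: "t": time; "q": joint angles; "dq": joint speeds; "effort": joint torques, N m; "tcp_pos": TCP position; "ee_rot": TCP orientation; "ft_force": force on the tool from outside, world axes, zero at the start; "ft_torque": the same for the moment, N m; "width": opening from 0.0 (shut) to 1.0 (fully open); "gripper_force": force on a finger pad.
Only numpy, scipy, OpenCV 4.12 (cv2) and the standard library are available. Lean on these libraries where they do the work, as an engineer would, in place of code of your own. Each camera call takes 0.05 s, during which the arm holds its last target. There are 200 camera calls.

### The job

Push the pale maple offcut along the feed board and in through the hanging yellow flap, so that it drops into the green offcut hopper; push it with the fingertips only, never lifting it. Then draw the hand back and let the flap swing fully shut. Leave the dark offcut where it lies on the board and do not disturb the other things on the bench.

Things in the scene. Friction and masses are not known exactly. Their poses are not given: they have to be found in the camera images.
- hopper: Fixed green offcut hopper with a grey feed board. Origin on the bench top below the middle of the flap; x points from the feed board through the flap into the hopper, y to the left, z up. The board's top is 110 mm above the bench, 320 mm wide in y, from x = -230 mm to its drop-off edge at x = -14 mm, just before the flap; a thing tips in once its weight is past that edge and drops once pushed off it
- mouth (a point): Middle of the mouth, level with the board's top, under the flap, 14 mm past the drop-off edge; axes as the hopper's. The mouth is 104 mm wide in y, between two green posts (x = -8 to +4 mm, reaching out to y = +-110 mm, 55 mm high above the board), and is crossed by a 6 mm hinge rod 50 mm above the board; nothing on the hopper stands higher
- bin (a point): Middle of the open-topped bin's floor, 6 mm above the bench, 73 mm beyond the mouth; axes as the hopper's. Inside: 174 mm in x, 204 mm in y; side walls 140 mm and rear wall 110 mm above the bench; two flat fixed scraps, 8 mm thick, lie on the floor
- flap (a joint): Angle of the yellow gravity flap (94 mm wide, 4 mm thick, 46 mm long, 30 g), hung on the hinge rod at hopper x = 2 mm, 50 mm above the board: 0 hanging shut, grows to 1.6 rad as its lower edge is pushed into the hopper (away from the feed board); it does not swing outward and falls shut by its own weight when nothing holds it
- flap_edge (a point): Middle of the flap's lower edge, 4 mm above the level of the board when shut
- pale_center (a point): Centre of the pale maple offcut, a loose block 90 x 45 x 30 mm (x along its length, y width, z up), 70 to 120 g; it starts flat on the feed board to one side of the mouth's centre line, its length roughly along the hopper's x (either side, turned up to 0.2 rad)
- dark_center (a point): Centre of the dark walnut offcut, a like block of 90 x 45 x 30 mm, lying flat on the feed board on the other side; stays where it is
- hammer: Loose bystander on the bench: hammer; leave alone
- screwdriver: Loose bystander on the bench: screwdriver; leave alone
- glue: Loose bystander on the bench: white glue bottle with a red cap; leave alone
- tape: Loose bystander on the bench: yellow tape measure; leave alone
- mug: Loose bystander on the bench: blue mug; leave alone
Mind the look-alikes: they are no part of the job. Leave any pink look-alike of the part that bears pale_center alone. What is shaped like the part that bears dark_center but red is not meant.

How it is judged (in metres and radians):
On the way:
1. the pale offcut, in the mouth, pushes the flap open (value of joint flap above 0.7 rad and x of pale_center in the frame of hopper between -0.05 and 0.06 m and z of pale_center in the frame of hopper between 0.09 and 0.145 m), for 0.05 s.
At the end, for the whole second after the job is handed in: The pale offcut lies at rest inside the hopper (centre below 85 mm), the flap hangs shut (under 0.06 rad), and the dark offcut is on the board within 20 mm of where it started (x of pale_center in the frame of hopper between -0.014 and 0.16 m and y of pale_center in the frame of hopper between -0.102 and 0.102 m and height (world z) of pale_center below 0.085 m and linear speed of pale below 0.02 m/s and value of joint flap below 0.06 rad and distance of dark_center from where it was at the start of the episode below 0.02 m and height (world z) of dark_center above 0.115 m); the robot touches nothing.
It fails at once if the pale offcut is lifted (its centre more than 20 mm above where it lies on the board) (height (world z) of pale_center above 0.145 m).
It fails at once if the pale offcut is pushed with the arm or the gripper's body in place of the fingers (contact force between the arm and pale above 2 N).
It fails at once if the dark offcut is moved by more than 20 mm (distance of dark_center from where it was at the start of the episode above 0.02 m).
It fails at once if a bystander on the bench is moved by more than 30 mm (distance of any of hammer, screwdriver, glue, tape, mug from where it was at the start of the episode above 0.03 m).
It also fails if it takes over 48 s, if anything falls off the work surface, if the arm or the gripper's body presses on something with over 40 N, if the wrist force passes 120 N, or if a joint passes its speed limit or range.

## Working session

There is one attempt and no reset: what is moved stays moved. The work goes in short steps, Python scripts to look and compute and a tool call to move; the robot and the scene stay as the last step left them, time stands still between calls to the robot, and variables do not carry over. Pictures are saved under pics/ and viewed, at most 10 in all, crops included, and the job is handed in when it is done.

Besides the shell and the picture viewer there is one more tool, called after "Call:" by a JSON object that holds its "fn" and its "kwargs", one argument or row to a line. drive_tool: Moves the arm, as the interface text tells. Its arguments: {"type":"object","properties":{"motion":{"type":"array","items":{"type":"object","properties":{"translation":{"type":"array","items":{"type":"number"}},"turn":{"type":"number"},"claw":{"type":"number"}}}}},"required":["motion"]}

```bash
mkdir -p pics; cat > h.py <<'E'
from rig import env
import numpy as np, cv2, pickle
def snap(n,tag):
    c=env.read_camera(n); cv2.imwrite(f'pics/{tag}.png',cv2.cvtColor(c['pixels'],cv2.COLOR_RGB2BGR)); pickle.dump(c,open(f'{tag}.pkl','wb')); return c
def K(c): return np.array([[c['fx'],0,c['cx']],[0,c['fy'],c['cy']],[0,0,1.]])
def toworld(c,uv,z):
    p=cv2.undistortPoints(np.array([uv],float).reshape(-1,1,2),K(c),np.array([c['k1'],0,0,0.])).reshape(-1,2)
    R=np.array(c['attitude']).reshape(3,3); o=np.array(c['origin'])
    d=np.c_[p[:,0],-p[:,1],-np.ones(len(p))]@R.T
    return o+d*((z-o[2])/d[:,2])[:,None]
def topix(c,P):
    R=np.array(c['attitude']).reshape(3,3); q=(np.array(P)-c['origin'])@R; s=q[:,:2]/-q[:,2:]*[1,-1]
    s=s*(1+c['k1']*(s**2).sum(1,keepdims=True)); return s*[c['fx'],c['fy']]+[c['cx'],c['cy']]
E
python3 - <<'E'
from h import *
for n in('scene','side','wrist'):
    c=snap(n,n+'0'); print(n,c['origin'],c['fx'],c['k1'],c['attitude'])
a=[cv2.imread(f'pics/{n}0.png') for n in('scene','side','wrist')]
cv2.imwrite('pics/s0.png',cv2.resize(a[0],(800,600)))
print(env.read_state()['ee_rot'],env.read_state()['t'])
E
```

```text
scene [ 1.33129648 -0.33482854  0.9523134 ] 350.70289851378107 0.005654844664700936 [[ 0.35752994 -0.64748063  0.67300905]
 [ 0.93386004  0.24106217 -0.2641864 ]
 [ 0.00881855  0.7229508   0.69084323]]
side [ 0.4210867  -1.03442837  1.36430999] 492.47012109368956 0.0070646447084944854 [[ 0.99517067  0.06405179 -0.07438222]
 [-0.09671967  0.76917328 -0.63167854]
 [ 0.01675267  0.63582218  0.77165375]]
wrist [0.52532748 0.07997479 0.37523572] 307.5884702029073 0.006358360504386742 [[ 0.99999567 -0.00256894  0.00143791]
 [ 0.00198621  0.94923258  0.31456886]
 [-0.00217302 -0.31456464  0.94923357]]
[[ 3.72778548e-05  9.99999372e-01 -1.11992526e-03]
 [ 9.99999999e-01 -3.72880936e-05 -9.12156912e-06]
 [-9.16332327e-06 -1.11992492e-03 -9.99999373e-01]] 0.15
```

View pics/s0.png

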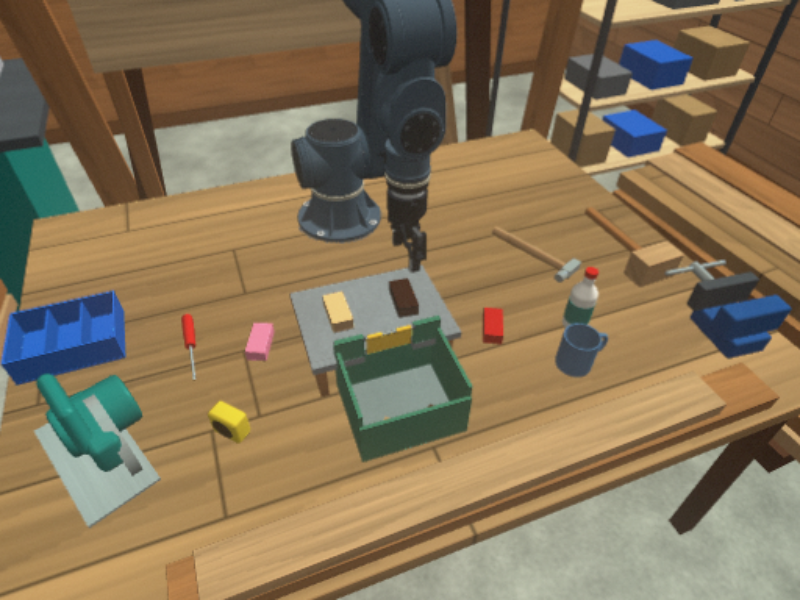

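View pics/side0.png

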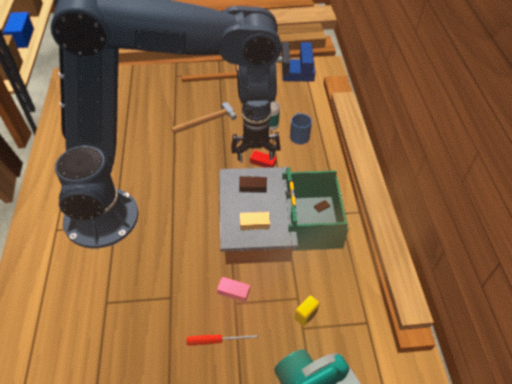

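View pics/wrist0.png

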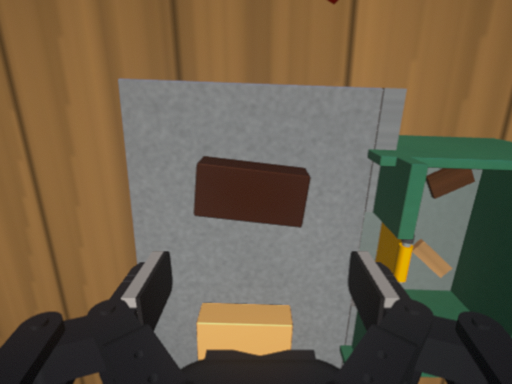

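The scene and side views show the hopper facing roughly world +x. The pale block is on the near (-y) side at side px (255,220), the dark block at (253,184), and the pink and red look-alikes are on the bench. I'll enlarge the side view to measure.

```bash
python3 - <<'E'
import cv2
a=cv2.imread('pics/side0.png')[155:265,210:355]
cv2.imwrite('pics/crop1.png',cv2.resize(a,None,fx=5.4,fy=5.4,interpolation=cv2.INTER_CUBIC))
E
```

```text
(no output)
```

View pics/crop1.png

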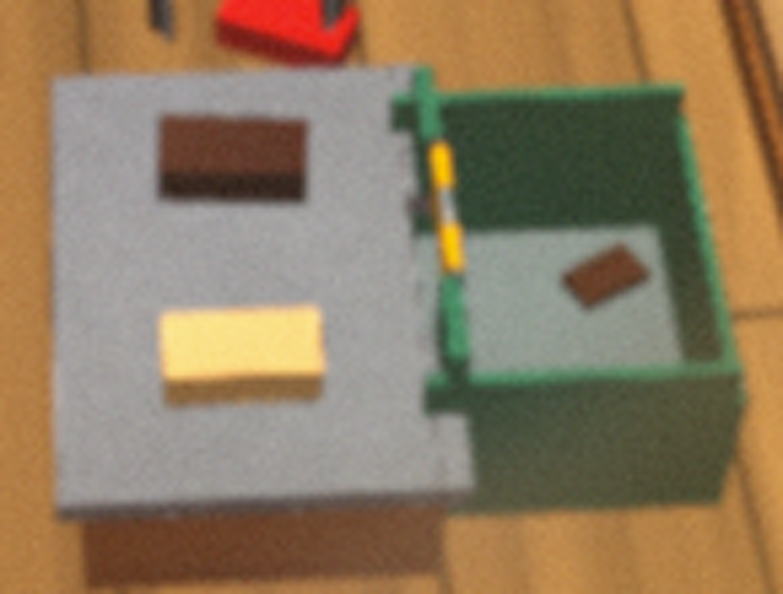

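```bash
python3 - <<'E'
from h import *
import pickle
c=pickle.load(open('side0.pkl','rb'))
f=lambda p:(np.array(p,float)+.5)/5.4+[210,155]-.5
for n,p,z in(('board',[(52,78),(57,503),(473,490),(415,68)],.11),('pale',[(160,312),(322,307),(324,375),(165,380)],.14),('dark',[(160,117),(307,121),(305,176),(160,172)],.14),('postends',[(424,68),(458,378)],.165)):
    w=toworld(c,f(p),z); d=np.linalg.norm(np.roll(w,-1,0)-w,axis=1); e=np.roll(w,-1,0)-w
    print(n,w[:,:2].round(4).tolist(),'c',w.mean(0).round(4),'len',d.round(3),'ang',np.degrees(np.arctan2(e[:,1],e[:,0])).round(1))
w=pickle.load(open('wrist0.pkl','rb'))
print(toworld(w,[(121,80),(406,89)],.11).round(4))
print(toworld(w,[(197,163),(309,175),(302,227),(194,215)],.14).round(4), toworld(w,[(198,322),(291,322)],.14).round(4))
E
```

```text
board [[0.41, 0.0889], [0.399, -0.2271], [0.6306, -0.2385], [0.6395, 0.0786]] c [ 0.5198 -0.0745  0.11  ] len [0.316 0.232 0.317 0.23 ] ang [-92.   -2.8  88.4 177.4]
pale [[0.464, -0.1225], [0.5569, -0.1268], [0.5529, -0.1744], [0.4635, -0.1702]] c [ 0.5093 -0.1485  0.14  ] len [0.093 0.048 0.09  0.048] ang [ -2.6 -94.8 177.3  89.4]
dark [[0.4742, 0.0249], [0.5631, 0.0143], [0.5573, -0.0288], [0.4712, -0.0185]] c [ 0.5165 -0.002   0.14  ] len [0.089 0.043 0.087 0.043] ang [ -6.8 -97.6 173.2  86. ]
postends [[0.6354, 0.0293], [0.6237, -0.2003]] c [ 0.6295 -0.0855  0.165 ] len [0.23 0.23] ang [-92.9  87.1]
[[0.4124 0.0877 0.11  ]
 [0.6439 0.0812 0.11  ]]
[[ 0.4759  0.0261  0.14  ]
 [ 0.5638  0.0166  0.14  ]
 [ 0.5603 -0.0283  0.14  ]
 [ 0.4707 -0.0178  0.14  ]] [[ 0.4674 -0.1258  0.14  ]
 [ 0.5544 -0.1255  0.14  ]]
```

Call:
{"fn": "drive_tool", "kwargs": {
  "motion": [
    {"translation": [-5, -0.5, 0], "turn": 2.3, "claw": 0.2},
    {"translation": [-10, -1, 0], "turn": 2.3, "claw": 0.2},
    {"translation": [-15, -1.8, 2], "turn": 2.3, "claw": 0.2},
    {"translation": [-19.6, -1.8, 5], "turn": 2.3, "claw": 0.2},
    {"translation": [-19.6, -1.8, 7], "turn": 2.3, "claw": 0.2},
    {"translation": [-19.6, -1.8, 7], "turn": 2.3, "claw": 0.2},
    {"translation": [-19.6, -1.8, 7], "turn": 2.3, "claw": 0.2}
  ]
}}

```text
t: 1.02
tcp_pos: [0.5073, -0.1957, 0.181]
ee_rot: [[0.04, 0.999, 0.0], [0.999, -0.04, -0.0], [-0.0, 0.0, -1.0]]
ft_force: [1.2, 0.7, 0.0]
width: 0.601
gripper_force: 0.0
```

```bash
python3 - <<'E'
from h import *
c=snap('side','side1'); w=snap('wrist','w1')
a=cv2.imread('pics/side1.png')[150:270,200:360]; a=cv2.resize(a,(800,600),interpolation=cv2.INTER_CUBIC)[:,:560]
b=cv2.resize(cv2.imread('pics/w1.png'),(240,180))
o=np.zeros((600,800,3),np.uint8);o[:,:560]=a;o[:180,560:]=b
cv2.imwrite('pics/c1.png',o)
print(env.read_state()['tcp_pos'],env.read_state()['width'])
E
```

```text
[ 0.50757843 -0.19563055  0.18135355] 0.6014734315785545
```

View pics/c1.png

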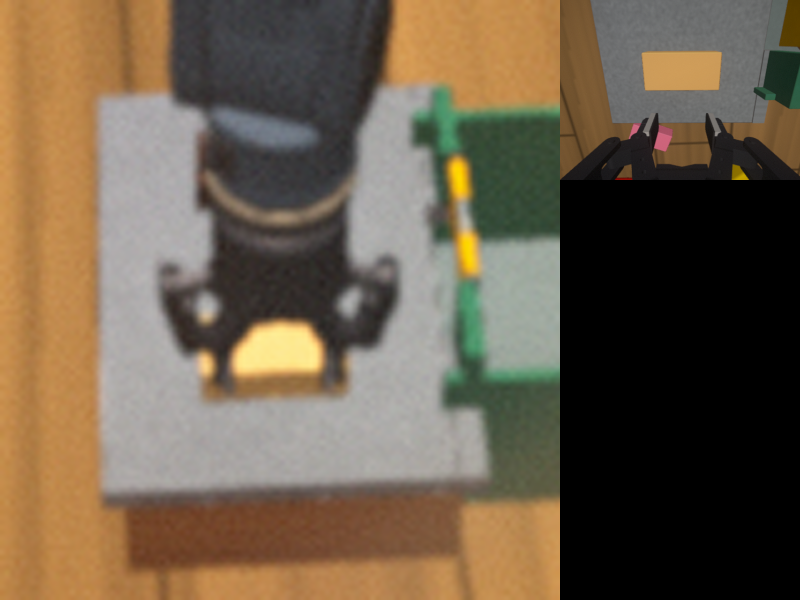

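The pads sit within the block's length, over and behind its near side. The wrist view shows the whole pale block, so I'll refine from it with colour segmentation.

```bash
python3 - <<'E'
from h import *
w=pickle.load(open('w1.pkl','rb'))
m=cv2.inRange(cv2.cvtColor(w['pixels'],cv2.COLOR_RGB2HSV),(8,60,150),(28,255,255)); m[:90]=0;m[230:]=0;m[:,:130]=0;m[:,400:]=0
cs,_=cv2.findContours(m,0,2); k=max(cs,key=cv2.contourArea); r=cv2.boxPoints(cv2.minAreaRect(k)); print(r.round(1).tolist())
p=toworld(w,r,.14); e=np.roll(p,-1,0)-p
print(p[:,:2].round(4).tolist(),p.mean(0),np.linalg.norm(e,axis=1),np.degrees(np.arctan2(e[:,1],e[:,0])))
E
```

```text
[[174.0, 109.0], [344.0, 109.0], [344.0, 192.0], [174.0, 192.0]]
[[0.4659, -0.1233], [0.5548, -0.1266], [0.5571, -0.1725], [0.4601, -0.1689]] [ 0.50946221 -0.14783537  0.14      ] [0.08899655 0.04593537 0.09699987 0.04593347] [ -2.13690474 -87.1850015  177.85818908  82.81946222]
```

Call:
{"fn": "drive_tool", "kwargs": {
  "motion": [
    {"translation": [0, 0.2, 2.5], "turn": 0, "claw": 0.2},
    {"translation": [0, 0.2, 4.6], "turn": 0, "claw": 0.2},
    {"translation": [0, 0.2, 4.6], "turn": 0, "claw": 0.2},
    {"translation": [0.8, 0.2, 4.6], "turn": 0, "claw": 0.2},
    {"translation": [1.4, 0.2, 4.6], "turn": 0, "claw": 0.2},
    {"translation": [2.0, 0.2, 4.6], "turn": 0, "claw": 0.2},
    {"translation": [2.8, 0.2, 4.6], "turn": 0, "claw": 0.2},
    {"translation": [3.6, 0.2, 4.6], "turn": 0, "claw": 0.2}
  ]
}}

```text
t: 2.12
tcp_pos: [0.5105, -0.1596, 0.1344]
ee_rot: [[0.04, 0.999, 0.0], [0.999, -0.04, -0.0], [-0.0, 0.0, -1.0]]
ft_force: [-0.6, -0.6, 1.4]
width: 0.602
gripper_force: 0.5
```

Call:
{"fn": "drive_tool", "kwargs": {
  "motion": [
    {"translation": [0.8, 0, 0], "turn": 0, "claw": 0.2},
    {"translation": [1.6, 0, 0], "turn": 0, "claw": 0.2},
    {"translation": [2.4, 0, 0], "turn": 0, "claw": 0.2},
    {"translation": [3.2, 0, 0], "turn": 0, "claw": 0.2},
    {"translation": [4.0, 0, 0], "turn": 0, "claw": 0.2},
    {"translation": [4.6, 0, 0], "turn": 0, "claw": 0.2},
    {"translation": [5.0, 0, 0], "turn": 0, "claw": 0.2},
    {"translation": [5.0, 0, 0], "turn": 0, "claw": 0.2}
  ]
}}

```text
t: 3.12
tcp_pos: [0.5124, -0.1098, 0.1342]
ee_rot: [[0.04, 0.999, -0.0], [0.999, -0.04, 0.0], [0.0, -0.0, -1.0]]
ft_force: [0.8, 0.1, -0.9]
width: 0.602
gripper_force: 0.0
```

```bash
python3 - <<'E'
from h import *
w=snap('wrist','w2'); s=snap('side','side2')
print(env.read_state()['tcp_pos'],env.read_state()['t'])
b=cv2.imread('pics/side2.png')[150:270,200:360]
o=np.hstack([cv2.resize(cv2.imread('pics/w2.png'),(480,360)),cv2.resize(b,(320,240))[:,:320] if 0 else cv2.copyMakeBorder(cv2.resize(b,(320,240)),0,120,0,0,0)])
cv2.imwrite('pics/c2.png',o)
E
```

```text
[ 0.51236697 -0.11011409  0.13421032] 3.225
```

View pics/c2.png

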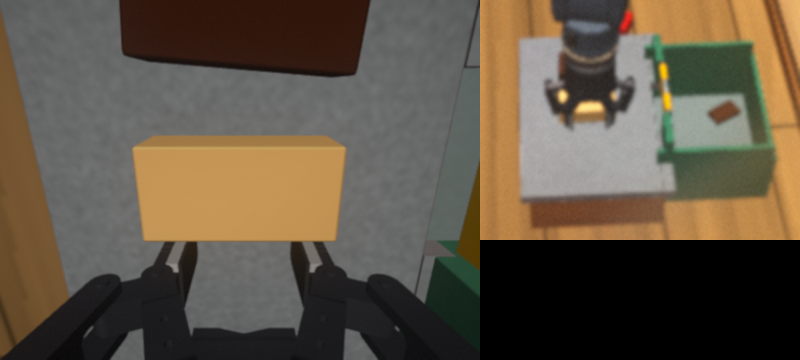

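The block is square against both pads, well clear of the dark one and with top corners at about (134,148), (346,147), (338,240), (144,240) in the wrist panel. Next I'll compute where it lies.

```bash
python3 - <<'E'
from h import *
w=pickle.load(open('w2.pkl','rb'))
p=toworld(w,np.array([(134,148),(346,147),(338,240),(144,240)])*512/480,.14);e=np.roll(p,-1,0)-p
print(p[:,:2].round(4).tolist(),p.mean(0).round(4),np.linalg.norm(e,axis=1).round(3),np.degrees(np.arctan2(e[:,1],e[:,0])).round(1))
# green post inner/hopper + board drop edge
print(toworld(w,np.array([(482-16,66),(428,240)])*512/480,.11).round(4))
c=p.mean(0)[:2]-[.635,-.077];t=np.radians(-2.3);print(np.array([[np.cos(t),np.sin(t)],[-np.sin(t),np.cos(t)]])@c)
s=pickle.load(open('side2.pkl','rb'));m=cv2.inRange(cv2.cvtColor(s['pixels'],cv2.COLOR_RGB2HSV),(22,180,120),(30,255,255));ys,xs=np.nonzero(m[160:215,280:310]);print(xs.min()+280,xs.max()+280,ys.min()+160,ys.max()+160)
print(toworld(s,[(291.6,181.5),(294.2,205.3)],.16))
E
```

```text
[[0.4689, -0.0534], [0.5581, -0.0564], [0.5576, -0.1006], [0.4667, -0.0972]] [ 0.5128 -0.0769  0.14  ] [0.089 0.044 0.091 0.044] [ -1.9 -90.6 177.9  87.1]
[[ 0.6232 -0.0255  0.11  ]
 [ 0.6205 -0.1202  0.11  ]]
[-0.12208813 -0.00481872]
290 294 182 203
[[ 0.63927881 -0.02842559  0.16      ]
 [ 0.63412149 -0.12459563  0.16      ]]
```

```bash
python3 -c "
from h import *
print(env.read_state()['q'])"
```

```text
[-1.21324316e+01  1.73480067e+01 -1.33311108e+01  5.93359544e+01
  6.08383588e-03  8.01631587e+01]
```

Call:
{"fn": "drive_tool", "kwargs": {
  "motion": [
    {"translation": [-1.5, 0, 0], "turn": 0, "claw": 0.2},
    {"translation": [-3, 0, 0], "turn": 0, "claw": 0.2},
    {"translation": [-3, 0, -4], "turn": 0, "claw": 0.2},
    {"translation": [-3, 0, -8], "turn": 0, "claw": 0.0},
    {"translation": [-3, 0, -8], "turn": 0, "claw": -0.6}
  ]
}}

```text
t: 3.85
tcp_pos: [0.5126, -0.1418, 0.2172]
ee_rot: [[0.041, 0.999, 0.005], [0.999, -0.041, -0.002], [-0.001, 0.005, -1.0]]
ft_force: [-0.0, 0.3, -0.8]
width: 0.3
gripper_force: 0.0
```

Call:
{"fn": "drive_tool", "kwargs": {
  "motion": [
    {"translation": [0, -2, 0], "turn": -10, "claw": -0.6},
    {"translation": [1, -4, 0], "turn": -20, "claw": -0.6},
    {"translation": [3, -6, 0], "turn": -30, "claw": -0.6},
    {"translation": [5, -7, 0], "turn": -40, "claw": -0.6},
    {"translation": [6.4, -7, 0], "turn": -50, "claw": -0.6},
    {"translation": [6.4, -7, 0], "turn": -60, "claw": -0.6},
    {"translation": [6.4, -7, 0], "turn": -70, "claw": -0.6},
    {"translation": [6.4, -7, 0], "turn": -80, "claw": -0.6}
  ]
}}

```text
t: 4.85
tcp_pos: [0.4435, -0.074, 0.2134]
ee_rot: [[-0.978, 0.208, -0.001], [0.208, 0.978, 0.0], [0.001, -0.0, -1.0]]
ft_force: [-0.2, 0.0, -0.2]
width: 0.199
gripper_force: 0.0
```

Call:
{"fn": "drive_tool", "kwargs": {
  "motion": [
    {"translation": [0, 0, 0], "turn": -10, "claw": -0.6},
    {"translation": [0, 0, 0], "turn": -10, "claw": -0.6},
    {"translation": [0, 0, 0], "turn": -10, "claw": -0.6}
  ]
}}

```text
t: 5.22
tcp_pos: [0.4436, -0.0737, 0.2139]
ee_rot: [[-0.999, 0.044, -0.001], [0.044, 0.999, 0.0], [0.001, 0.0, -1.0]]
ft_force: [-0.3, 0.3, 0.2]
width: 0.199
gripper_force: 0.0
```

```bash
python3 - <<'E'
from h import *
w=snap('wrist','w3')
print(env.read_state()['tcp_pos'],env.read_state()['ee_rot'],env.read_state()['width'])
E
```

```text
[ 0.44367339 -0.07365212  0.21396801] [[-9.99044424e-01  4.37021923e-02 -5.97475114e-04]
 [ 4.37021695e-02  9.99044602e-01  5.11206734e-05]
 [ 5.99138373e-04  2.49608650e-05 -9.99999820e-01]] 0.20004834844617694
```

View pics/w3.png

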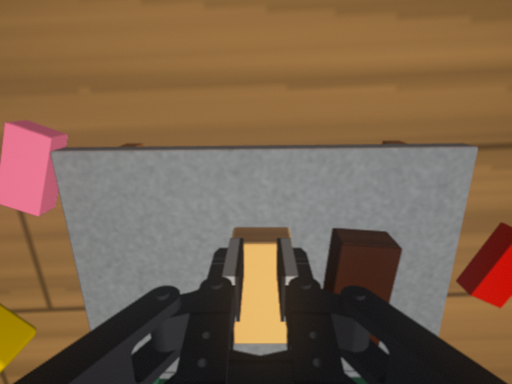

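Call:
{"fn": "drive_tool", "kwargs": {
  "motion": [
    {"translation": [0, 0, 4], "turn": 0, "claw": -0.6},
    {"translation": [0, 0, 7], "turn": 0, "claw": -0.6},
    {"translation": [0, 0, 8], "turn": 0, "claw": -0.6},
    {"translation": [0, 0, 8], "turn": 0, "claw": -0.6},
    {"translation": [-0.8, 0, 8], "turn": 0, "claw": -0.6},
    {"translation": [-1.4, 0, 8], "turn": 0, "claw": -0.6},
    {"translation": [-2, 0, 8], "turn": 0, "claw": -0.6},
    {"translation": [-3, 0, 8], "turn": 0, "claw": -0.6}
  ]
}}

```text
t: 6.28
tcp_pos: [0.4743, -0.0746, 0.1345]
ee_rot: [[-0.999, 0.04, 0.0], [0.04, 0.999, -0.0], [-0.0, -0.0, -1.0]]
ft_force: [-1.4, 0.5, 0.1]
width: 0.202
gripper_force: 0.5
```

Call:
{"fn": "drive_tool", "kwargs": {
  "motion": [
    {"translation": [-1, 0, 0], "turn": 0, "claw": -0.6},
    {"translation": [-2, 0, 0], "turn": 0, "claw": -0.6},
    {"translation": [-3, 0, 0], "turn": 0, "claw": -0.6},
    {"translation": [-4, 0, 0], "turn": 0, "claw": -0.6},
    {"translation": [-4.5, 0, 0], "turn": 0, "claw": -0.6},
    {"translation": [-4.5, 0, 0], "turn": 0, "claw": -0.6}
  ]
}}

```text
t: 7.02
tcp_pos: [0.5191, -0.0764, 0.1342]
ee_rot: [[-0.999, 0.04, -0.0], [0.04, 0.999, -0.0], [0.0, -0.0, -1.0]]
ft_force: [-1.0, -0.3, 0.5]
width: 0.2
gripper_force: 0.0
```

```bash
python3 - <<'E'
from h import *
w=snap('wrist','w4'); s=snap('scene','sc4')
b=cv2.imread('pics/sc4.png')[150:300,180:310]
o=np.hstack([cv2.resize(cv2.imread('pics/w4.png'),(400,300)),cv2.resize(b,(400,460))[:300]])
o=np.zeros((460,800,3),np.uint8);o[:300,:400]=cv2.resize(cv2.imread('pics/w4.png'),(400,300));o[:,400:]=cv2.resize(b,(400,460),interpolation=2)
cv2.imwrite('pics/c4.png',o)
E
```

```text
(no output)
```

View pics/c4.png

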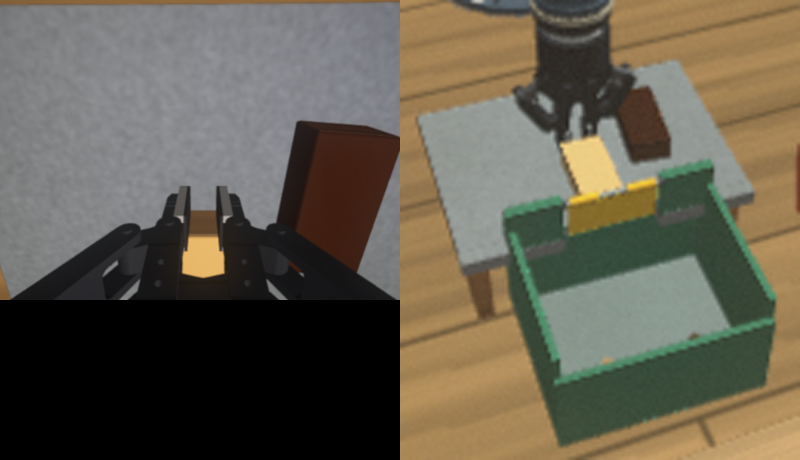

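Block centred and straight, about to meet the flap; the dark one is clear.

Call:
{"fn": "drive_tool", "kwargs": {
  "motion": [
    {"translation": [-0.8, 0, 0], "turn": 0, "claw": -0.6},
    {"translation": [-1.6, 0, 0], "turn": 0, "claw": -0.6},
    {"translation": [-2.4, 0, 0], "turn": 0, "claw": -0.6},
    {"translation": [-3.0, 0, 0], "turn": 0, "claw": -0.6},
    {"translation": [-3.5, 0, 0], "turn": 0, "claw": -0.6},
    {"translation": [-4.0, 0, 0], "turn": 0, "claw": -0.6},
    {"translation": [-4.5, 0, 0], "turn": 0, "claw": -0.6},
    {"translation": [-5.2, 0, 0], "turn": 0, "claw": -0.6}
  ]
}}

```text
t: 8.12
tcp_pos: [0.571, -0.0785, 0.1343]
ee_rot: [[-0.999, 0.04, -0.0], [0.04, 0.999, -0.0], [0.0, -0.0, -1.0]]
ft_force: [-1.5, 0.3, 0.4]
width: 0.198
gripper_force: 0.5
```

Call:
{"fn": "drive_tool", "kwargs": {
  "motion": [
    {"translation": [-1, 0, 0], "turn": 0, "claw": -0.6},
    {"translation": [-2, 0, 0], "turn": 0, "claw": -0.6},
    {"translation": [-3, 0, 0], "turn": 0, "claw": -0.6},
    {"translation": [-3.8, 0, 0], "turn": 0, "claw": -0.6},
    {"translation": [-4.1, 0, 0], "turn": 0, "claw": -0.6},
    {"translation": [-4.1, 0, 0], "turn": 0, "claw": -0.6}
  ]
}}

```text
t: 8.88
tcp_pos: [0.6117, -0.0801, 0.1341]
ee_rot: [[-0.999, 0.04, -0.0], [0.04, 0.999, 0.0], [0.0, 0.0, -1.0]]
ft_force: [0.3, -0.1, 0.2]
width: 0.201
gripper_force: 0.0
```

```bash
python3 - <<'E'
from h import *
s=snap('scene','sc5'); d=snap('side','sd5')
o=np.zeros((460,800,3),np.uint8);o[:,400:]=cv2.resize(cv2.imread('pics/sc5.png')[150:300,180:310],(400,460),interpolation=2)
o[:300,:400]=cv2.resize(cv2.imread('pics/sd5.png')[150:270,200:360],(400,300),interpolation=2)
cv2.imwrite('pics/c5.png',o)
E
```

```text
(no output)
```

View pics/c5.png

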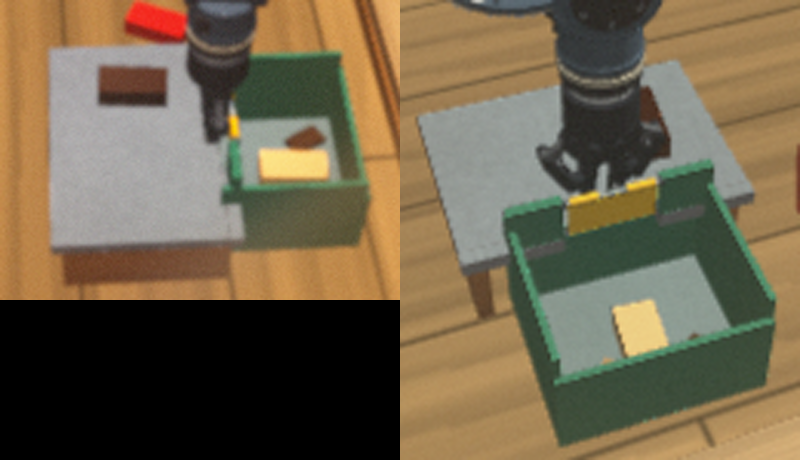

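The block lies in the hopper, at panel px (293,165) and (640,330), and the flap hangs shut. The dark block hasn't moved. I'll draw the hand back straight, then up.

Call:
{"fn": "drive_tool", "kwargs": {
  "motion": [
    {"translation": [2, 0, 0], "turn": 0, "claw": -0.6},
    {"translation": [5, 0, 0], "turn": 0, "claw": -0.6},
    {"translation": [7, 0, -1], "turn": 0, "claw": -0.6},
    {"translation": [8, 0, -5], "turn": 0, "claw": -0.6},
    {"translation": [8, 0, -10], "turn": 0, "claw": -0.6},
    {"translation": [8, 0, -12], "turn": 0, "claw": -0.6},
    {"translation": [8, 0, -12], "turn": 0, "claw": -0.6},
    {"translation": [8, 0, -12], "turn": 0, "claw": -0.6}
  ]
}}

```text
t: 9.98
tcp_pos: [0.5312, -0.0768, 0.2533]
ee_rot: [[-0.999, 0.04, -0.001], [0.04, 0.999, 0.0], [0.001, 0.0, -1.0]]
ft_force: [-0.7, -0.2, -0.3]
width: 0.2
gripper_force: 0.0
```

```bash
python3 - <<'E'
from h import *
s=snap('scene','sc6'); d=snap('side','sd6')
o=np.zeros((460,800,3),np.uint8);o[:,400:]=cv2.resize(cv2.imread('pics/sc6.png')[150:300,180:310],(400,460),interpolation=2)
o[:300,:400]=cv2.resize(cv2.imread('pics/sd6.png')[150:270,200:360],(400,300),interpolation=2)
cv2.imwrite('pics/c6.png',o)
E
```

```text
(no output)
```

View pics/c6.png

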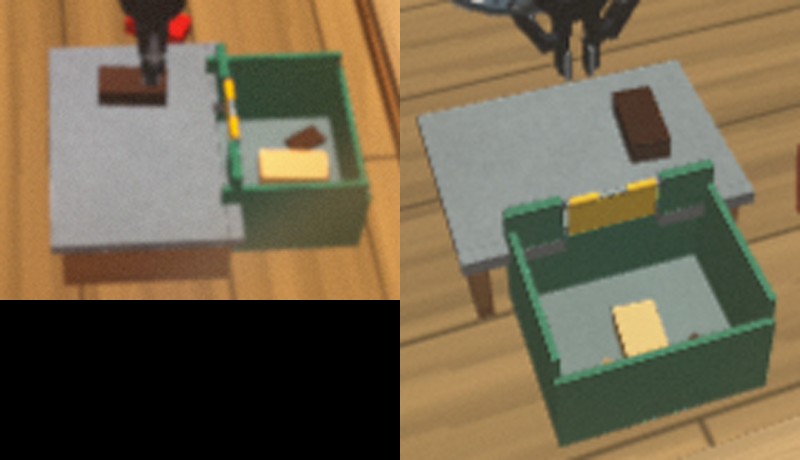

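The block is at rest in the bin, the flap hangs shut, the dark block is in place and the hand is clear.

```bash
python3 -c "
from rig import env
print(env.finish_job())"
```

```text
the job is handed in; nothing more can be done
None
```

I pushed the pale offcut through the flap into the hopper and handed the job in at about 10 s; the last pictures show it at rest in the bin, the flap shut, the dark offcut in place and the hand clear, but no verdict came back.

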